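# Refit the protein skimmer's outlet regulator stem

### The arm

A 6-joint arm with a two-finger parallel gripper is mounted at the origin on the work surface. World frame = base frame: x ahead of the robot, y to its left, z up, the work surface at z = 0. Lengths are in m, angles in rad, forces in N, time in s.
With the tool pointing down it reaches from about 0.3 to 0.775 m from the base axis. Payload 14.6 kg.
Tool frame: the origin (TCP) lies at the very end of the fingers, on their centre line; the grasp point (between the pads) lies 19 mm behind it; z points along the fingers, y is the direction in which the jaws open and shut (so a half turn about z gives the same grasp; the last joint's range is limited). The gripper opens to 94 mm and grips with 3 to 60 N. Pads are 16 mm wide; open, the fingers measure 119 mm over their backs; the gripper's body (75 mm by 177 mm) begins 78 mm behind the grasp point.
Start: joints at [-1.299, 0.3, 1.521, -0, 1.321, -0.067], TCP at [0.183, -0.519, 0.205] pointing down, gripper open.
Joint ranges: [-3.03, 3.03], [-0.79, 2.21], [0.23, 2.52], [-1.04, 4.18], [0, 3.07], [-2.55, 2.55]. Speed limits (rad/s): [2.22, 2.22, 2.57, 3.14, 3.14, 3.14].

### API

Orientations are given as [roll, pitch, yaw] about the fixed x, y, z axes, in that order (R = Rz(yaw) Ry(pitch) Rx(roll)).
In Python, from station import get_obs, vision, hand_in gives the robot as it stands.
- The arm moves only by the tool play_rows, never from a script. Its argument "moves" is a list of rows, each an object with "claw": the opening, from 0 (shut) to 1 (fully open); "linear": the shift along the tool's x, y, z in mm, a list of three; "turn": the turn, a rotation vector about the tool's x, y, z in rad, a list of three. In form: [{"claw": claw, "linear": [tx, ty, tz], "turn": [ax, ay, az]}, ...]. A call has 1 to 8 rows; each row is the pose to reach, as a shift and turn from the pose measured when the call began, along the tool's axes at that moment; what a row does not reach only later rows make up. A row lasts 1/8 s, in which the tool goes at most 62.5 mm and 10.7 degrees, less where a joint would pass 70% of its speed; a pose out of reach is approached as far as the arm can. A call with a gripper value outside its range is refused whole. The fingers move at their own pace and stop on an object; "force" is the grip in N (left out, the last holds). Time passes only in rows, so rows that repeat a pose let the fingers close. It gives the time, the measured TCP pose, the force and the opening at its end, in the units of the state.
- get_obs(): the state, without advancing time (a new reading comes with each control period).
- vision.camera(name): name is "scene" or "top" or "wrist"; returns the picture (400x640x3 uint8, blue, green, red); there is no depth.
- vision.camera_info(name): a dict with "camera_matrix" (3x3 intrinsics, pixels), "rvec" (rotation vector, rad) and "tvec" (3), from world to camera coordinates, as OpenCV has them; the wrist camera has in their place "mount" (4x4, takes a point from camera to tool coordinates, whose origin is the TCP and whose axes are the flange's). Camera axes: x right, y down, z forward; pixel columns grow to the right and rows downward; lengths in m; the calibration is good to about 2 mm. A picture is of the moment at which its call begins: read the wrist's pose just before it. camera_info takes no time and is no camera call.
- hand_in(): hands the job in, once; it reports no verdict.
The state is a dict: "time_s": time; "qpos": joint angles; "joint_vel": joint speeds; "tau": joint torques, N m; "ee_pos": TCP position; "eef_rot": TCP orientation; "force": force on the tool from outside, world axes, zero at the start; "moment": the same for the moment, N m; "grip_width": finger opening in m.
Only numpy, scipy, OpenCV 4.12 (cv2) and the standard library are available. Lean on these libraries where they do the work, as an engineer would, in place of code of your own. Each camera call takes 0.05 s, during which the arm holds its last target.

### The job

The skimmer's outlet regulator stem has been rinsed: take it from the drain rack, lower it through the tower cap and turn it gently under light pressure until its flatted end drops into the gate inside, so that its flange sits fully down on the cap. Then turn the gate fully open, counter-clockwise until the grip bar lies in line with the bridge arm, where its stop is, and let go. Never press or twist hard on the plastic, and leave the other parts where they are.

Things in the scene. Friction and masses are not known exactly. Their poses are not given: they have to be found in the camera images.
- stem: Regulator stem, grey plastic, 80-170 g, hanging upright by its flange in any one of the drain rack's three holes. Origin: centre of the underside of the flange (58 mm across, 5 mm thick), z up. On the flange stands a grip bar 44 mm long (stem's x), 12 mm thick (y), its top 37 mm above the origin. Below the flange: a round shank 34 mm across.
- stem_tip (a point): Lower end of the stem, 94 mm below its origin, same axes. The last 18 mm is a tang with two flats: 34 mm wide along x (parallel to the grip bar), 10 mm thick along y, square-ended. Half a turn makes no difference to the fit.
- skimmer: Protein skimmer, fixed on the bench: white cone with a collar (top 232 mm high, 132 mm across), and beside it the regulator tower (clear tube 60 mm across, white cap 74 mm across). Origin: on the tower's vertical axis at bench level; x points from the tower along the bridge arm to the cone's axis, 165 mm away; z up.
- cap_top (a point): Centre of the regulator tower cap's top face, 168 mm above the bench; the axes are the skimmer's. The mouth of the cap's vertical round guide bore: 35.5 mm across, countersunk to 41.5 mm, through a cap 18 mm thick. A fully seated stem has its flange underside here.
- hub_top (a point): On the tower axis, top of the rotary gate's hub inside the tower, 80 mm below the cap top; axes are the skimmer's and do not turn with the gate. The hub has a 16 mm deep slot for the tang, 35.5 by 11.5 mm. A tang that does not match rests here, the flange 14 mm above the cap; a matching one drops in until the flange meets the cap.
- bridge_arm (a point): Middle of the top of the bridge arm (70 by 20 mm) from tower to cone, 149 mm above the bench; x runs along it. Gate open: the slot's wide way lies along the arm (within 3 degrees). Closed: crosswise, a quarter turn clockwise from open, seen from above. Stops at both ends. The gate turns with light friction (0.15 N m), stays where left, and was left part-way; its angle is not measured.
- rack: White drain rack fixed on the bench, 85 mm (x) by 260 mm (y), its top plate 115 mm above the bench and 10 mm thick, with three 40 mm holes on its centre line at y = -80, 0 and +80 mm. Origin: centre of its underside, z up.
- air_screw: Bystander: a small grey air screw with a round knob 30 mm across and 20 mm high, hanging in another rack hole. Origin: centre of its flange's underside.
- drain_plug: Bystander: a flat grey round plug 48 mm across and 8 mm high, hanging in the remaining rack hole. Origin: centre of its flange's underside.
- brush: Bystander: a cleaning brush lying on the bench beyond the rack. Origin: on the bench, near the middle of the brush.

How it is judged:
On the way, in this order (a step that is already met when the one before it is completed fails the run):
1. the stem's tang has dropped into the gate: its flange is down on the cap (within 3 mm) (z of stem in the frame of cap_top below 0.003 m and horizontal distance between stem and cap_top below 0.003 m and angle between stem's own z axis and vertical below 0.08 rad), for 0.2 s.
2. with the stem seated, the gate has been turned fully open: the grip bar in line with the bridge arm (within 0.15 rad) (z of stem in the frame of cap_top below 0.003 m and angle between the x axis of stem and the x axis of skimmer, either way round below 0.15 rad), for 0.2 s.
At the end, for the whole second after the job is handed in: The stem is at rest in the tower with its flange down on the cap (within 3 mm in height and sideways, tilted less than 0.08 rad) and its grip bar in line with the bridge arm (within 0.15 rad, about 9 degrees); the other parts are where they were (all of step 2 and z of stem in the frame of cap_top above -0.003 m and horizontal distance between stem and cap_top below 0.003 m and angle between stem's own z axis and vertical below 0.08 rad and linear speed of stem below 0.02 m/s); the robot touches nothing.
It fails at once if the stem is pressed or twisted hard on the skimmer (contact forces of more than 40 N in all) (contact force between stem and skimmer above 40 N).
It fails at once if the hand or arm strikes the skimmer (more than 15 N) (contact force between the arm and skimmer above 15 N).
It fails at once if another part in the rack, or the brush, is disturbed (moved more than 25 mm) (distance of any of air_screw, drain_plug, brush from where it was at the start of the episode above 0.025 m).
It also fails if it takes over 67 s, if anything falls off the work surface, if the arm or the gripper's body presses on something with over 40 N, if the wrist force passes 120 N, or if a joint passes its speed limit or range.

## Working session

There is one attempt and no reset: what is moved stays moved. The work goes in short steps, Python scripts to look and compute and a tool call to move; the robot and the scene stay as the last step left them, time stands still between calls to the robot, and variables do not carry over. Pictures are saved under pics/ and viewed, and the job is handed in when it is done.

Besides the shell and the picture viewer there is one more tool, called after "Call:" as name(argument=value, ...), one argument or row to a line, values as JSON. play_rows: Moves the arm, as the interface text tells. Its arguments: {"type":"object","properties":{"moves":{"type":"array","items":{"type":"object","properties":{"claw":{"type":"number"},"linear":{"type":"array","items":{"type":"number"}},"turn":{"type":"array","items":{"type":"number"}}}}},"force":{"type":"number"}},"required":["moves"]}

```bash
mkdir -p pics; ls; python3 - <<'E'
from station import get_obs, vision
import cv2
print(get_obs())
for n in ["scene","top","wrist"]:
    cv2.imwrite(f"pics/{n}0.png",vision.camera(n)); print(n,vision.camera_info(n))
E
```

```text
pics
{'time_s': 0.0, 'qpos': array([-1.29859306e+00,  3.00451911e-01,  1.52159574e+00, -2.75052699e-06,
        1.32072741e+00, -6.66046268e-02]), 'joint_vel': array([ 7.46763610e-04,  7.12888240e-04, -5.70029402e-04,  4.98455154e-05,
        1.10814261e-03,  1.52863256e-04]), 'tau': array([-5.07048389e-04, -5.31803906e+01, -3.52735770e+01,  7.08722044e-02,
        2.44771270e-02, -2.37865919e-05]), 'ee_pos': array([ 0.1827193 , -0.51846853,  0.20489067]), 'eef_rot': array([-3.14041270e+00, -7.60368503e-05,  3.38808528e-01]), 'force': array([-0.54926191,  0.94908769,  0.03916991]), 'moment': array([ 0.01961512, -0.00436299, -0.05524657]), 'grip_width': 0.09412890641174576}
scene {'camera_matrix': array([[391.60275677,   0.        , 328.48666749],
       [  0.        , 391.60275677, 201.8960867 ],
       [  0.        ,   0.        ,   1.        ]]), 'rvec': array([ 1.37192822,  2.40557232, -0.73851292]), 'tvec': array([ 0.37130867, -0.35297372,  1.30958589])}
top {'camera_matrix': array([[409.15120545,   0.        , 317.53322813],
       [  0.        , 409.15120545, 199.99574143],
       [  0.        ,   0.        ,   1.        ]]), 'rvec': array([ 2.18254587, -2.21842537,  0.06700819]), 'tvec': array([-0.06645537,  0.59696687,  0.96846263])}
wrist {'camera_matrix': array([[307.03697245,   0.        , 319.85727687],
       [  0.        , 307.03697245, 201.16306911],
       [  0.        ,   0.        ,   1.        ]]), 'mount': array([[ 3.92396577e-04, -9.60057283e-01, -2.79803252e-01,
         8.18192048e-02],
       [ 9.99999423e-01,  6.56424144e-04, -8.49913031e-04,
        -2.82171445e-04],
       [ 9.99634805e-04, -2.79802757e-01,  9.60056987e-01,
        -1.79983341e-01],
       [ 0.00000000e+00,  0.00000000e+00,  0.00000000e+00,
         1.00000000e+00]])}
```

View pics/scene0.png

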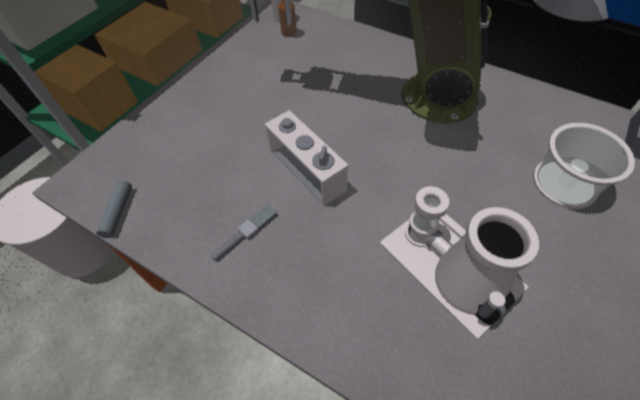

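View pics/top0.png

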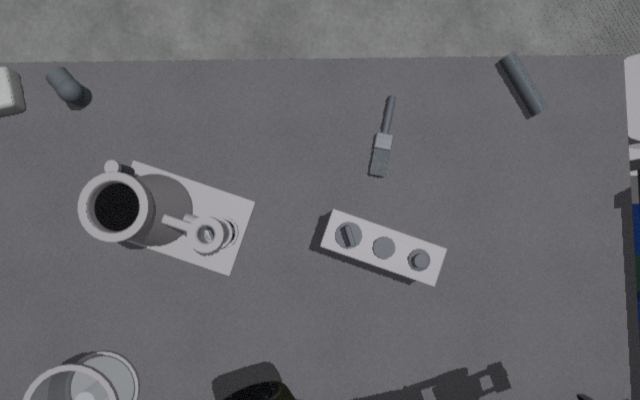

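View pics/wrist0.png

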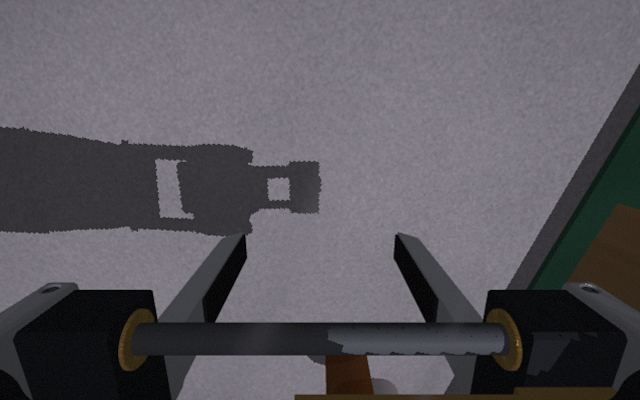

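The top view shows the stem in the rack's left hole at about (348,235), with the drain plug at (384,247) and the air screw at (420,260). The cap mouth is at about (207,234). I'll zoom in on these.

```bash
python3 - <<'E'
import cv2
a=cv2.imread("pics/top0.png")
cv2.imwrite("pics/t_stem.png",cv2.resize(a[200:300,310:460],None,fx=5,fy=5,interpolation=cv2.INTER_CUBIC))
cv2.imwrite("pics/t_tow.png",cv2.resize(a[150:280,75:260],None,fx=4.3,fy=4.3,interpolation=cv2.INTER_CUBIC))
a=cv2.imread("pics/scene0.png")
cv2.imwrite("pics/s_stem.png",cv2.resize(a[100:210,255:360],None,fx=5,fy=5,interpolation=cv2.INTER_CUBIC))
E
```

```text
(no output)
```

View pics/t_stem.png

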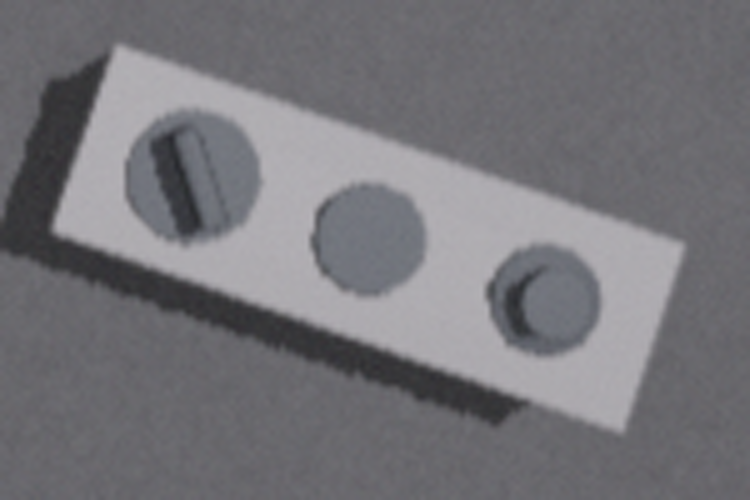

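View pics/t_tow.png

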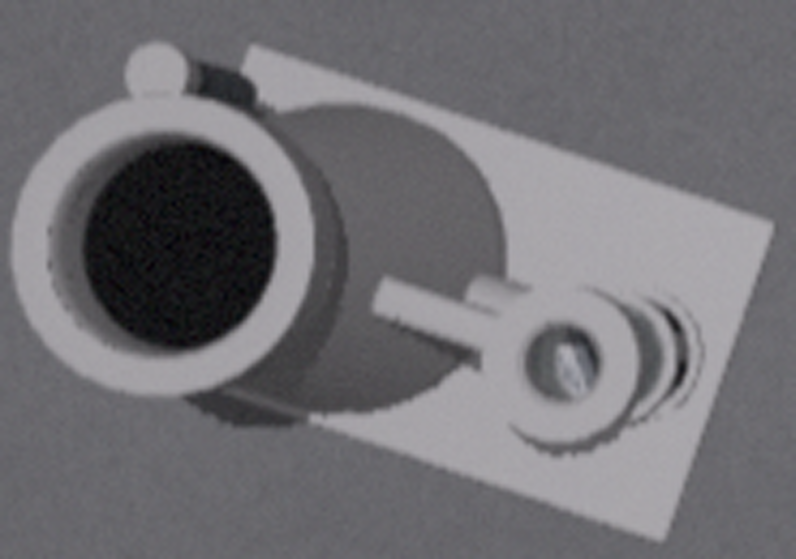

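View pics/s_stem.png

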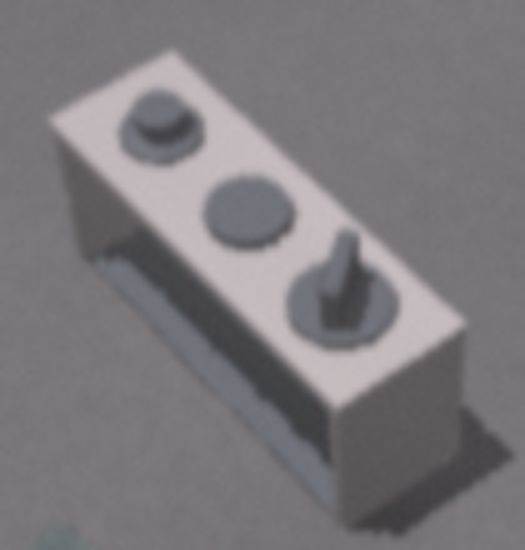

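```bash
cat > h.py <<'E'
import numpy as np, cv2
from station import get_obs, vision
from scipy.spatial.transform import Rotation as Ro
def ray(n,uv,z,obs=None):
    i=vision.camera_info(n);K=i["camera_matrix"]
    d=np.linalg.solve(K,[uv[0],uv[1],1.])
    if n!="wrist":
        R=cv2.Rodrigues(i["rvec"])[0];c=-R.T@i["tvec"];d=R.T@d
    else:
        M=i["mount"];R=Ro.from_euler('xyz',obs["eef_rot"]).as_matrix()
        c=obs["ee_pos"]+R@M[:3,3];d=R@M[:3,:3]@d
    return c+d*(z-c[2])/d[2]
def proj(n,P,obs=None):
    i=vision.camera_info(n);K=i["camera_matrix"];P=np.asarray(P,float)
    if n!="wrist": p=cv2.Rodrigues(i["rvec"])[0]@P+i["tvec"]
    else:
        M=i["mount"];R=Ro.from_euler('xyz',obs["eef_rot"]).as_matrix()
        p=M[:3,:3].T@(R.T@(P-obs["ee_pos"])-M[:3,3])
    p=K@p;return p[:2]/p[2]
E
python3 - <<'E'
from h import *
f=lambda u,v:((u+.5)/5-.5+310,(v+.5)/5-.5+200)
g=lambda u,v:((u+.5)/4.3-.5+75,(v+.5)/4.3-.5+150)
print("stem",ray("top",f(193.5,176),.12))
print("plug",ray("top",f(369.5,239.5),.123),"screw",ray("top",f(545,300),.12))
a=ray("top",f(192,127),.152);b=ray("top",f(229,222),.152);print("bar right edge",a,b,np.arctan2(*(b-a)[1::-1]))
for p in [(116,43),(685,243),(625,433),(52,235)]: print("rack",ray("top",f(*p),.115))
print("cap",ray("top",g(562,363),.168),"bore",ray("top",g(565,362),.168))
print("cone",ray("top",g(163,244),.232))
for p in [(249,43),(773,226),(664,541)]: print("base",ray("top",g(*p),.01))
# scene
s=lambda u,v:((u+.5)/5-.5+255,(v+.5)/5-.5+100)
print("stem scene",ray("scene",s(343,302),.12))
for p in [(173,50),(467,323),(338,405),(50,120)]: print("rack sc",ray("scene",s(*p),.115))
E
```

```text
stem [ 0.51482075 -0.13972962  0.12      ]
plug [ 0.4866625  -0.21404121  0.123     ] screw [ 0.4594189  -0.28907984  0.12      ]
bar right edge [ 0.536145   -0.13682934  0.152     ] [ 0.49680201 -0.15129838  0.152     ] -2.789178637423137
rack [ 0.57248074 -0.10781601  0.115     ]
rack [ 0.48228047 -0.3515419   0.115     ]
rack [ 0.40165289 -0.32308609  0.115     ]
rack [ 0.49039333 -0.07877692  0.115     ]
cap [0.52293203 0.15298106 0.168     ] bore [0.52337631 0.1515758  0.168     ]
cone [0.57906836 0.30852028 0.232     ]
base [0.70110672 0.36983452 0.01      ]
base [0.5932666  0.07629102 0.01      ]
base [0.41891108 0.13833124 0.01      ]
stem scene [ 0.51509662 -0.13885953  0.12      ]
rack sc [ 0.40106545 -0.32206215  0.115     ]
rack sc [ 0.49148584 -0.07879652  0.115     ]
rack sc [ 0.56976006 -0.10872654  0.115     ]
rack sc [ 0.48156703 -0.35032824  0.115     ]
```

```bash
cat >> h.py <<'E'
def goto(p,yaw,roll=np.pi,pitch=0):
    o=get_obs();R=Ro.from_euler('xyz',o["eef_rot"]).as_matrix()
    T=Ro.from_euler('xyz',[np.pi,0,yaw]).as_matrix()
    print("linear",np.round(R.T@(np.asarray(p)-o["ee_pos"])*1000,1),"turn",np.round(Ro.from_matrix(R.T@T).as_rotvec(),4))
E
python3 -c "
from h import *
goto([.446,.124,.215],.345)"
```

```text
linear [ 461.9 -518.5   -9.5] turn [-0.0008 -0.0001 -0.0062]
```

Call:
play_rows(
  moves=[
    {"claw": 1,"linear": [58,-65,-1],"turn": [0,0,-0.006]},
    {"claw": 1,"linear": [98,-110,-2],"turn": [0,0,-0.006]},
    {"claw": 1,"linear": [138,-155,-3],"turn": [0,0,-0.006]},
    {"claw": 1,"linear": [178,-200,-4],"turn": [0,0,-0.006]},
    {"claw": 1,"linear": [218,-245,-5],"turn": [0,0,-0.006]},
    {"claw": 1,"linear": [258,-290,-6],"turn": [0,0,-0.006]},
    {"claw": 1,"linear": [298,-335,-7],"turn": [0,0,-0.006]},
    {"claw": 1,"linear": [338,-380,-8],"turn": [0,0,-0.006]},
  ],
)

```text
time_s: 1.15
ee_pos: [0.3722, -0.0539, 0.2135]
eef_rot: [-3.141, -0.001, 0.345]
force: [0.7, -0.8, 0.0]
grip_width: 0.0938
```

```bash
python3 -c "
from h import *
print(get_obs()['ee_pos'])
goto([.446,.124,.215],.345)"
```

```text
[ 0.37221901 -0.0539318   0.21346476]
linear [ 129.6 -142.5   -1.4] turn [-0.0004 -0.0007 -0.0004]
```

Call:
play_rows(
  moves=[
    {"claw": 1,"linear": [40,-44,-1],"turn": [0,0,0]},
    {"claw": 1,"linear": [80,-88,-1],"turn": [0,0,0]},
    {"claw": 1,"linear": [115,-126,-1],"turn": [0,0,0]},
    {"claw": 1,"linear": [130,-142,-1],"turn": [0,0,0]},
    {"claw": 1,"linear": [130,-142,-1],"turn": [0,0,0]},
    {"claw": 1,"linear": [130,-142,-1],"turn": [0,0,0]},
  ],
)

```text
time_s: 1.9
ee_pos: [0.4463, 0.1229, 0.2145]
eef_rot: [-3.141, -0.0, 0.344]
force: [-0.4, -0.3, 0.5]
grip_width: 0.0941
```

```bash
python3 - <<'E'
from h import *
import pickle
o=get_obs();im=vision.camera("wrist");cv2.imwrite("pics/w1.png",im);pickle.dump(o,open("o1.pkl","wb"));print(o["ee_pos"],o["eef_rot"])
u=proj("wrist",[.523,.152,.168],o);print(u)
c=np.array(im)[int(u[1])-70:int(u[1])+70,int(u[0])-90:int(u[0])+90]
cv2.imwrite("pics/w1c.png",cv2.resize(c,None,fx=4,fy=4,interpolation=cv2.INTER_CUBIC))
E
```

```text
[0.44626831 0.12293041 0.21448976] [-3.14122691e+00 -1.95238762e-04  3.44259261e-01]
[318.52694268 111.37049059]
```

View pics/w1.png

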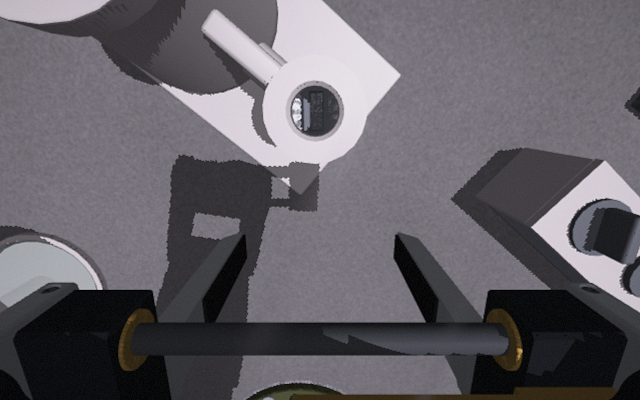

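View pics/w1c.png

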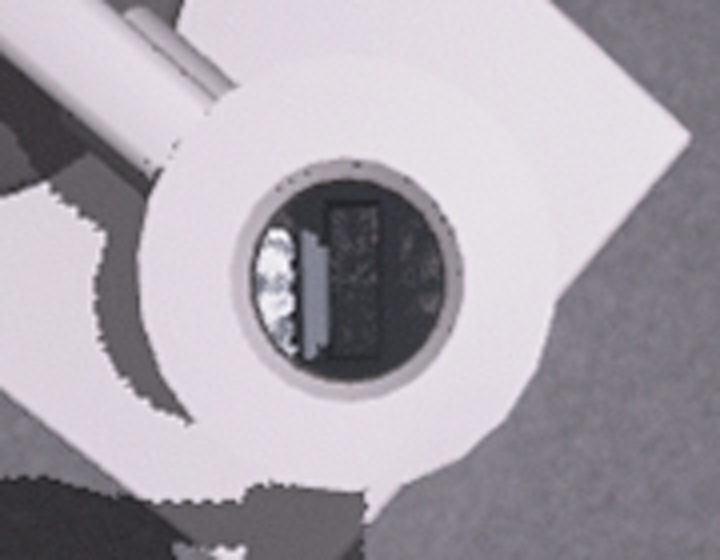

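The slot shows as a dark rectangle in the crop with corners at about (330,202), (381,205), (379,357) and (328,354). Its long axis runs almost exactly along the tool's x.

```bash
python3 - <<'E'
from h import *
import pickle
o=pickle.load(open("o1.pkl","rb"))
u0=proj("wrist",[.523,.152,.168],o).astype(int)
f=lambda u,v:((u+.5)/4-.5+u0[0]-90,(v+.5)/4-.5+u0[1]-70)
C=[ray("wrist",f(*p),.088,o) for p in [(330,202),(381,205),(379,357),(328,354)]]
print("slot ctr",np.mean(C,0)); d=(C[0]+C[1]-C[2]-C[3])/2;print(np.hypot(*d[:2]),np.arctan2(d[1],d[0]))
im=cv2.imread("pics/w1.png")
print("bore mouth",ray("wrist",f(349,279),.168,o),"bore bottom",ray("wrist",f(346,281),.150,o))
for p in [(230,279),(467,279),(349,158),(349,400)]: print(ray("wrist",f(*p),.168,o))
print("cap L/R", ray("wrist",f(140,272),.168,o),ray("wrist",f(558,272),.168,o))
E
```

```text
slot ctr [0.52267854 0.1546722  0.088     ]
0.034905790457924524 0.32765137527986404
bore mouth [0.52276358 0.1546591  0.168     ] bore bottom [0.52219138 0.1553879  0.15      ]
[0.51565208 0.17446983 0.168     ]
[0.52981355 0.1350198  0.168     ]
[0.54161128 0.16132864 0.168     ]
[0.50289302 0.14762761 0.168     ]
cap L/R [0.51140921 0.18979847 0.168     ] [0.53634734 0.12032601 0.168     ]
```

```bash
python3 -c "
from h import *
goto([.438,-.168,.185],.345)"
```

```text
linear [-105.8  271.    29.5] turn [-0.0003 -0.0006 -0.0013]
```

Call:
play_rows(
  moves=[
    {"claw": 1,"linear": [-16,42,0],"turn": [0,0,-0.001]},
    {"claw": 1,"linear": [-36,92,0],"turn": [0,0,-0.001]},
    {"claw": 1,"linear": [-56,142,5],"turn": [0,0,-0.001]},
    {"claw": 1,"linear": [-76,192,12],"turn": [0,0,-0.001]},
    {"claw": 1,"linear": [-96,242,24],"turn": [0,0,-0.001]},
    {"claw": 1,"linear": [-106,271,29],"turn": [0,0,-0.001]},
    {"claw": 1,"linear": [-106,271,29],"turn": [0,0,-0.001]},
    {"claw": 1,"linear": [-106,271,29],"turn": [0,0,-0.001]},
  ],
)

```text
time_s: 2.95
ee_pos: [0.4376, -0.1679, 0.1857]
eef_rot: [-3.141, -0.001, 0.344]
force: [-0.1, 0.0, -0.5]
grip_width: 0.0941
```

```bash
python3 - <<'E'
from h import *
import pickle
o=get_obs();im=vision.camera("wrist");cv2.imwrite("pics/w2.png",im);pickle.dump(o,open("o2.pkl","wb"));print(o["ee_pos"],o["eef_rot"])
u=proj("wrist",[.515,-.1395,.12],o);print(u)
c=np.array(im)[int(u[1])-70:int(u[1])+70,int(u[0])-90:int(u[0])+90]
cv2.imwrite("pics/w2c.png",cv2.resize(c,None,fx=4,fy=4,interpolation=cv2.INTER_CUBIC))
E
```

```text
[ 0.43755145 -0.16794725  0.18573855] [-3.14132082e+00 -8.00504385e-04  3.43963354e-01]
[319.70298612 110.82539671]
```

View pics/w2c.png

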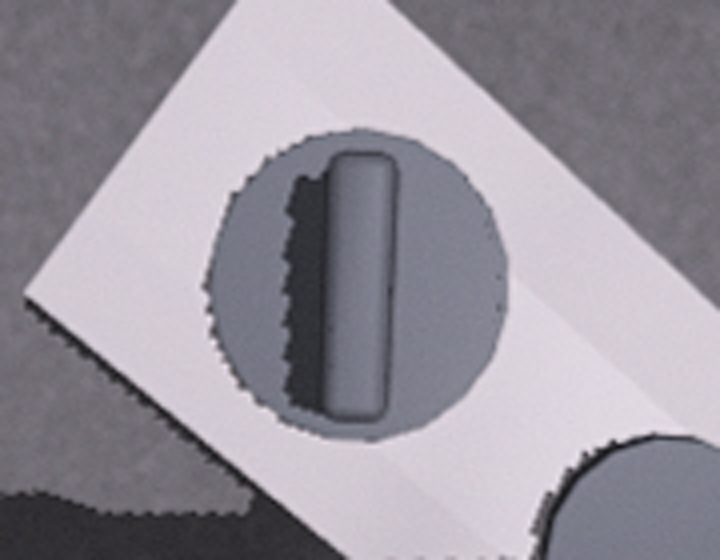

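The flange circle is centred at about (358,284) in the crop. The bar runs from (364,152) to (356,420).

```bash
python3 - <<'E'
from h import *
import pickle
o=pickle.load(open("o2.pkl","rb"))
u0=proj("wrist",[.515,-.1395,.12],o).astype(int)
f=lambda u,v:((u+.5)/4-.5+u0[0]-90,(v+.5)/4-.5+u0[1]-70)
s=ray("wrist",f(358,284),.12,o);print("flange",s)
a=ray("wrist",f(364,152),.152,o);b=ray("wrist",f(356,420),.152,o);print("bar",a,b,(a+b)/2,np.arctan2(*(a-b)[1::-1]),np.hypot(*(a-b)[:2]))
yaw=np.arctan2(*(a-b)[1::-1])
goto([.5150,-.1374,.185],yaw);goto([.5150,-.1374,.126],yaw)
E
```

```text
flange [ 0.51472992 -0.13830967  0.12      ]
bar [ 0.53436467 -0.13256372  0.152     ] [ 0.49342624 -0.14577403  0.152     ] [ 0.51389546 -0.13916888  0.152     ] 0.31213868378022935 0.04301705650561925
linear [82.9 -2.3  0.9] turn [-0.0001 -0.001   0.0327]
linear [82.9 -2.3 59.9] turn [-0.0001 -0.001   0.0327]
```

Call:
play_rows(
  force=15,
  moves=[
    {"claw": 0.5,"linear": [30,0,0],"turn": [0,0,0.02]},
    {"claw": 0.5,"linear": [65,-1,0],"turn": [0,0,0.02]},
    {"claw": 0.5,"linear": [82,-1,1],"turn": [0,0,0.02]},
    {"claw": 0.5,"linear": [82,-1,1],"turn": [0,0,0.02]},
    {"claw": 0.5,"linear": [82,-1,20],"turn": [0,0,0.02]},
    {"claw": 0.5,"linear": [82,-1,45],"turn": [0,0,0.02]},
    {"claw": 0.5,"linear": [82,-1,59],"turn": [0,0,0.02]},
    {"claw": 0.5,"linear": [82,-1,59],"turn": [0,0,0.02]},
  ],
)

```text
time_s: 4.0
ee_pos: [0.514, -0.139, 0.1266]
eef_rot: [-3.141, 0.0, 0.325]
force: [-0.2, -0.3, 0.1]
grip_width: 0.0473
```

```bash
python3 - <<'E'
from h import *
o=get_obs();print(o["ee_pos"],o["eef_rot"],o["force"])
cv2.imwrite("pics/w3.png",vision.camera("wrist"))
goto([.5145,-.1388,.126],.33)
E
```

```text
[ 0.51397275 -0.13902827  0.12656047] [-3.14082240e+00  8.40869006e-05  3.24688972e-01] [-0.2025502  -0.26141544  0.06488791]
linear [ 0.1 -0.3  1.3] turn [-0.     -0.001  -0.0053]
```

View pics/w3.png

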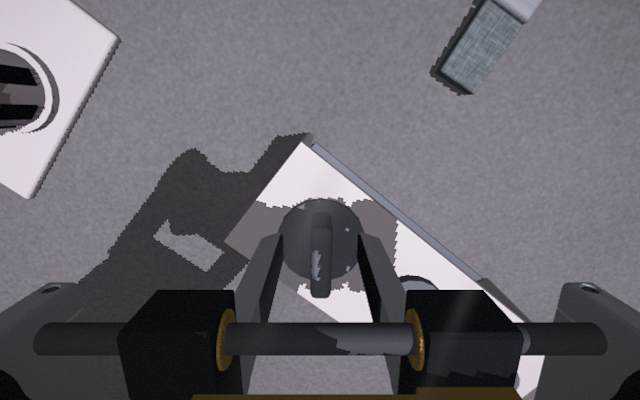

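The grip bar is centred between the fingers at about (320,255). I'll close the gripper on it.

Call:
play_rows(
  force=20,
  moves=[
    {"claw": 0,"linear": [0,0,1],"turn": [0,0,0]},
    {"claw": 0,"linear": [0,0,1],"turn": [0,0,0]},
    {"claw": 0,"linear": [0,0,1],"turn": [0,0,0]},
    {"claw": 0,"linear": [0,0,1],"turn": [0,0,0]},
    {"claw": 0,"linear": [0,0,1],"turn": [0,0,0]},
    {"claw": 0,"linear": [0,0,1],"turn": [0,0,0]},
  ],
)

```text
time_s: 4.8
ee_pos: [0.5146, -0.1392, 0.1265]
eef_rot: [3.141, -0.001, 0.325]
force: [0.1, 0.4, 1.6]
grip_width: 0.0118
```

```bash
python3 - <<'E'
from h import *
o=get_obs();print(o["ee_pos"],o["eef_rot"],o["force"],o["moment"],o["grip_width"])
E
```

```text
[ 0.51456237 -0.13915804  0.12650994] [ 3.14141399e+00 -1.24860542e-03  3.24677649e-01] [0.09546401 0.42112286 1.58689949] [0.00465185 0.12598915 0.0164117 ] 0.011834690355461685
```

Call:
play_rows(
  moves=[
    {"claw": 0,"linear": [0,0,-10],"turn": [0,0,0]},
    {"claw": 0,"linear": [0,0,-30],"turn": [0,0,0]},
    {"claw": 0,"linear": [0,0,-60],"turn": [0,0,0]},
    {"claw": 0,"linear": [0,0,-90],"turn": [0,0,0]},
    {"claw": 0,"linear": [0,0,-120],"turn": [0,0,0]},
    {"claw": 0,"linear": [0,0,-150],"turn": [0,0,0]},
    {"claw": 0,"linear": [0,0,-170],"turn": [0,0,0]},
    {"claw": 0,"linear": [0,0,-170],"turn": [0,0,0]},
  ],
)

```text
time_s: 5.8
ee_pos: [0.5146, -0.1393, 0.298]
eef_rot: [3.14, -0.003, 0.325]
force: [-0.9, -0.3, -0.8]
grip_width: 0.0117
```

```bash
python3 - <<'E'
from h import *
o=get_obs();print(o["ee_pos"],o["eef_rot"],o["force"],o["moment"],o["grip_width"])
im=vision.camera("wrist");cv2.imwrite("pics/w4.png",im);cv2.imwrite("pics/s4.png",vision.camera("scene"))
goto([.5228,.1536,.2965],.325)
E
```

```text
[ 0.51460351 -0.13926045  0.29797824] [ 3.13984497 -0.00328689  0.32473322] [-0.9062015  -0.34604997 -0.77928303] [-0.00654358 -0.03852857 -0.04721889] 0.011686898590837758
linear [ 101.6 -274.6   -0.5] turn [-0.0004 -0.0005 -0.0003]
```

View pics/w4.png

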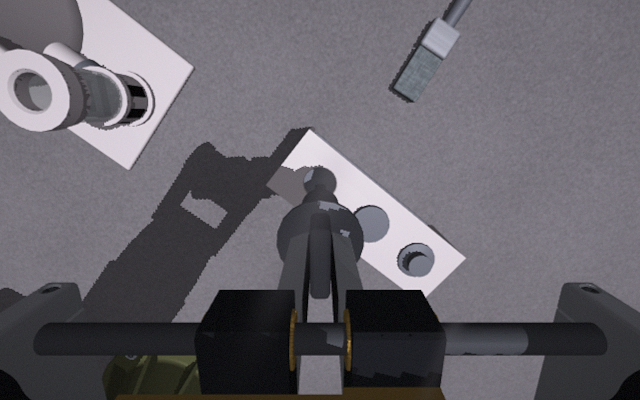

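View pics/s4.png

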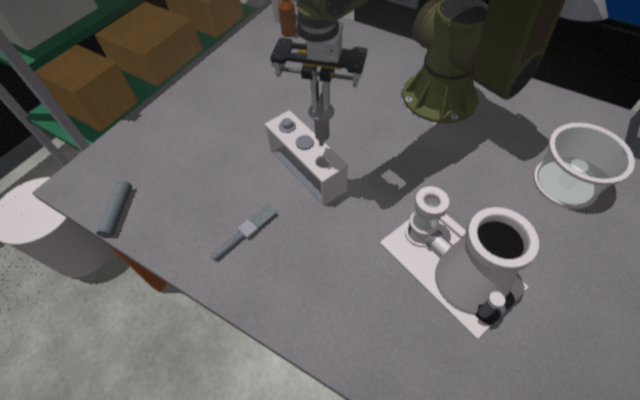

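Call:
play_rows(
  moves=[
    {"claw": 0,"linear": [13,-36,0],"turn": [0,0,0]},
    {"claw": 0,"linear": [29,-78,0],"turn": [0,0,0]},
    {"claw": 0,"linear": [45,-120,0],"turn": [0,0,0]},
    {"claw": 0,"linear": [61,-162,0],"turn": [0,0,0]},
    {"claw": 0,"linear": [77,-204,0],"turn": [0,0,0]},
    {"claw": 0,"linear": [91,-245,0],"turn": [0,0,0]},
    {"claw": 0,"linear": [101,-274,0],"turn": [0,0,0]},
    {"claw": 0,"linear": [101,-274,0],"turn": [0,0,0]},
  ],
)

```text
time_s: 6.9
ee_pos: [0.5219, 0.1543, 0.2946]
eef_rot: [-3.141, 0.002, 0.327]
force: [-0.3, -0.5, -1.3]
grip_width: 0.0118
```

Call:
play_rows(
  moves=[
    {"claw": 0,"linear": [0,0,10],"turn": [0,0,0]},
    {"claw": 0,"linear": [0,0,14],"turn": [0,0,0]},
    {"claw": 0,"linear": [0,0,14],"turn": [0,0,0]},
  ],
)

```text
time_s: 7.28
ee_pos: [0.5218, 0.1536, 0.28]
eef_rot: [-3.141, 0.003, 0.326]
force: [-0.5, 0.3, -1.2]
grip_width: 0.0121
```

```bash
python3 - <<'E'
from h import *
o=get_obs();print(o["ee_pos"],o["eef_rot"],o["force"],o["moment"],o["grip_width"])
for n in ["wrist","scene","top"]:
    im=vision.camera(n);cv2.imwrite(f"pics/{n}5.png",im)
    u=proj(n,[.5228,.1534,.175],o).astype(int);print(n,u)
    c=im[max(0,u[1]-60):u[1]+60,max(0,u[0]-80):u[0]+80];cv2.imwrite(f"pics/{n}5c.png",cv2.resize(c,None,fx=5,fy=5,interpolation=cv2.INTER_CUBIC))
goto([.5228,.1534,.285],.325)
E
```

```text
[0.52178394 0.15358027 0.28003442] [-3.14077442e+00  2.59035697e-03  3.26255191e-01] [-0.51411614  0.26447749 -1.23772932] [-0.01769331  0.03695536 -0.00329532] 0.012148647224903573
wrist [321 198]
scene [432 197]
top [204 234]
linear [ 0.6  0.8 -4.1] turn [-0.0007  0.0012  0.0017]
```

View pics/wrist5c.png

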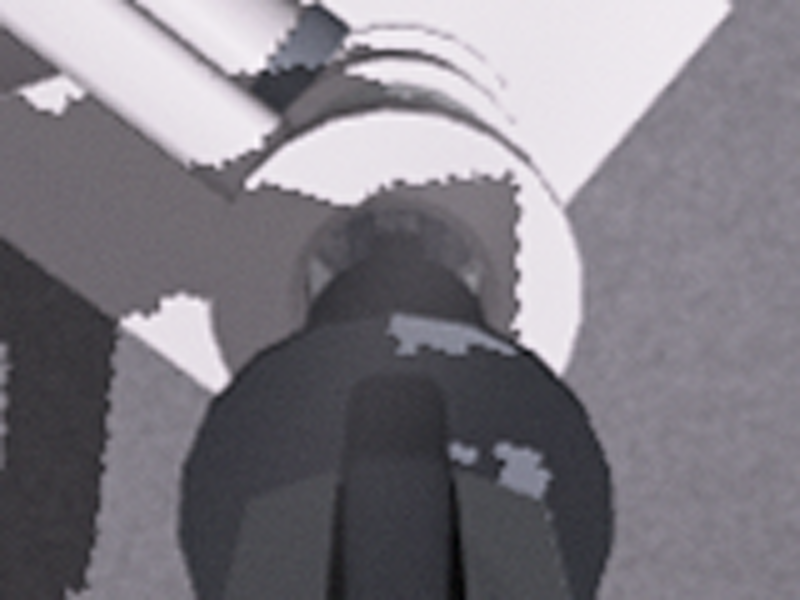

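View pics/scene5c.png

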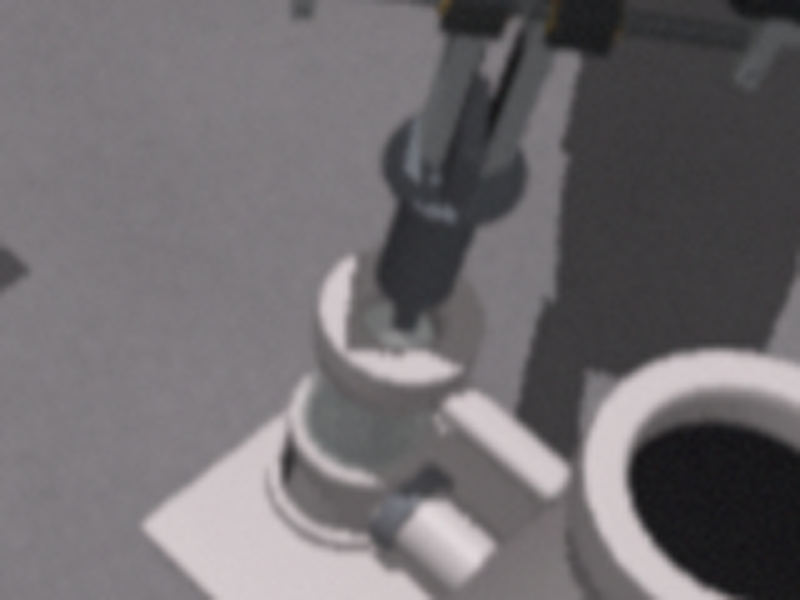

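View pics/top5c.png

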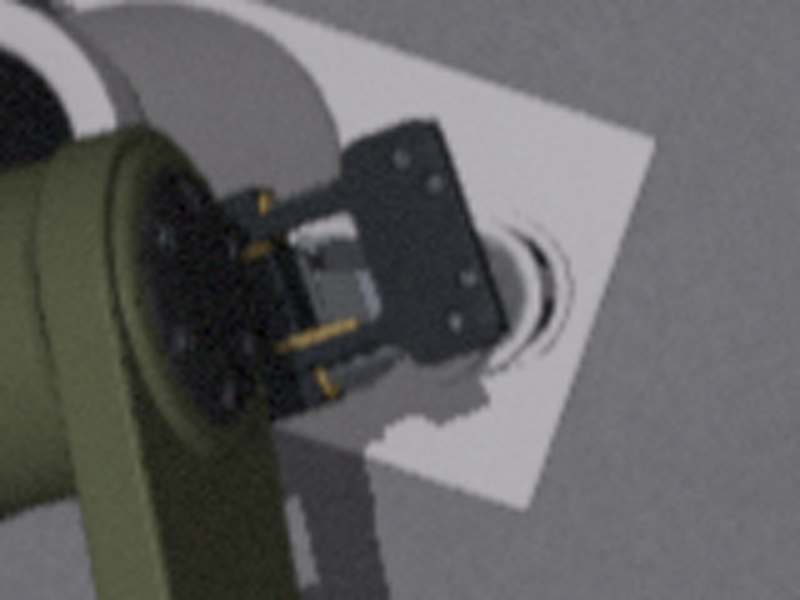

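Laterally, the shank (columns 308–490 in the wrist crop) is centred over the bore (300–498). I'll descend in small steps and check the force at each one.

Call:
play_rows(
  moves=[
    {"claw": 0,"linear": [0.6,0.2,2],"turn": [0,0,0]},
    {"claw": 0,"linear": [0.6,0.2,5],"turn": [0,0,0]},
    {"claw": 0,"linear": [0.6,0.2,7],"turn": [0,0,0]},
    {"claw": 0,"linear": [0.6,0.2,8],"turn": [0,0,0]},
  ],
)

```text
time_s: 7.92
ee_pos: [0.5226, 0.154, 0.2726]
eef_rot: [-3.141, 0.001, 0.327]
force: [0.1, -0.6, -1.4]
grip_width: 0.0117
```

Call:
play_rows(
  moves=[
    {"claw": 0,"linear": [0,0,2],"turn": [0,0,0]},
    {"claw": 0,"linear": [0,0,4],"turn": [0,0,0]},
    {"claw": 0,"linear": [0,0,4],"turn": [0,0,0]},
  ],
)

```text
time_s: 8.3
ee_pos: [0.5225, 0.154, 0.2685]
eef_rot: [-3.141, 0.002, 0.327]
force: [0.4, 0.6, -1.5]
grip_width: 0.0119
```

Call:
play_rows(
  moves=[
    {"claw": 0,"linear": [0,0,2],"turn": [0,0,0]},
    {"claw": 0,"linear": [0,0,4],"turn": [0,0,0]},
    {"claw": 0,"linear": [0,0,6],"turn": [0,0,0]},
    {"claw": 0,"linear": [0,0,6],"turn": [0,0,0]},
  ],
)

```text
time_s: 8.8
ee_pos: [0.5225, 0.154, 0.2623]
eef_rot: [-3.141, 0.002, 0.327]
force: [-0.9, 0.1, -1.2]
grip_width: 0.0118
```

Call:
play_rows(
  moves=[
    {"claw": 0,"linear": [0,0,3],"turn": [0,0,0]},
    {"claw": 0,"linear": [0,0,6],"turn": [0,0,0]},
    {"claw": 0,"linear": [0,0,9],"turn": [0,0,0]},
    {"claw": 0,"linear": [0,0,10],"turn": [0,0,0]},
  ],
)

```text
time_s: 9.3
ee_pos: [0.5225, 0.154, 0.2521]
eef_rot: [-3.141, 0.002, 0.327]
force: [0.2, 0.6, -1.0]
grip_width: 0.012
```

Call:
play_rows(
  moves=[
    {"claw": 0,"linear": [0,0,4],"turn": [0,0,0]},
    {"claw": 0,"linear": [0,0,8],"turn": [0,0,0]},
    {"claw": 0,"linear": [0,0,11],"turn": [0,0,0]},
    {"claw": 0,"linear": [0,0,12],"turn": [0,0,0]},
  ],
)

```text
time_s: 9.8
ee_pos: [0.5225, 0.154, 0.2399]
eef_rot: [-3.141, 0.002, 0.327]
force: [1.6, 1.3, -1.7]
grip_width: 0.0119
```

Call:
play_rows(
  moves=[
    {"claw": 0,"linear": [0,0,4],"turn": [0,0,0]},
    {"claw": 0,"linear": [0,0,8],"turn": [0,0,0]},
    {"claw": 0,"linear": [0,0,12],"turn": [0,0,0]},
    {"claw": 0,"linear": [0,0,16],"turn": [0,0,0]},
    {"claw": 0,"linear": [0,0,18],"turn": [0,0,0]},
    {"claw": 0,"linear": [0,0,18],"turn": [0,0,0]},
  ],
)

```text
time_s: 10.55
ee_pos: [0.5224, 0.154, 0.2217]
eef_rot: [-3.141, 0.002, 0.327]
force: [0.2, 0.6, -2.1]
grip_width: 0.0117
```

Still no contact force. I'll go on to just above the hub, where the TCP should be at about 0.1935.

Call:
play_rows(
  moves=[
    {"claw": 0,"linear": [0,0,4],"turn": [0,0,0]},
    {"claw": 0,"linear": [0,0,8],"turn": [0,0,0]},
    {"claw": 0,"linear": [0,0,12],"turn": [0,0,0]},
    {"claw": 0,"linear": [0,0,16],"turn": [0,0,0]},
    {"claw": 0,"linear": [0,0,20],"turn": [0,0,0]},
    {"claw": 0,"linear": [0,0,23],"turn": [0,0,0]},
    {"claw": 0,"linear": [0,0,23],"turn": [0,0,0]},
  ],
)

```text
time_s: 11.42
ee_pos: [0.5223, 0.154, 0.1984]
eef_rot: [-3.141, 0.003, 0.327]
force: [1.4, 1.9, -2.2]
grip_width: 0.0119
```

Call:
play_rows(
  moves=[
    {"claw": 0,"linear": [0,0,1],"turn": [0,0,0]},
    {"claw": 0,"linear": [0,0,2],"turn": [0,0,0]},
    {"claw": 0,"linear": [0,0,3],"turn": [0,0,0]},
    {"claw": 0,"linear": [0,0,4],"turn": [0,0,0]},
  ],
)

```text
time_s: 11.92
ee_pos: [0.5223, 0.154, 0.1944]
eef_rot: [-3.141, 0.002, 0.327]
force: [1.2, 0.6, 0.6]
grip_width: 0.0121
```

Call:
play_rows(
  moves=[
    {"claw": 0,"linear": [0,0,1],"turn": [0,0,0]},
    {"claw": 0,"linear": [0,0,2],"turn": [0,0,0]},
    {"claw": 0,"linear": [0,0,2.5],"turn": [0,0,0]},
  ],
)

```text
time_s: 12.3
ee_pos: [0.5223, 0.1541, 0.1919]
eef_rot: [-3.141, 0.002, 0.327]
force: [2.1, 1.8, 0.5]
grip_width: 0.0117
```

Call:
play_rows(
  moves=[
    {"claw": 0,"linear": [0,0,0.7],"turn": [0,0,0]},
    {"claw": 0,"linear": [0,0,1.4],"turn": [0,0,0]},
    {"claw": 0,"linear": [0,0,1.4],"turn": [0,0,0]},
  ],
)

```text
time_s: 12.68
ee_pos: [0.5223, 0.154, 0.1903]
eef_rot: [-3.141, 0.002, 0.327]
force: [1.6, 0.7, -1.3]
grip_width: 0.0118
```

```bash
python3 - <<'E'
from h import *
for n in ["wrist","scene"]:
    im=vision.camera(n);cv2.imwrite(f"pics/{n}6.png",im)
    u=proj(n,[.5228,.1534,.175],get_obs()).astype(int)
    c=im[max(0,u[1]-60):u[1]+60,max(0,u[0]-80):u[0]+80];cv2.imwrite(f"pics/{n}6c.png",cv2.resize(c,None,fx=5,fy=5,interpolation=cv2.INTER_CUBIC))
o=get_obs();print(o["force"],o["moment"])
E
```

```text
[ 1.97141303  0.5234965  -1.63696273] [ 0.27004236 -0.52673639 -0.01930101]
```

View pics/wrist6c.png

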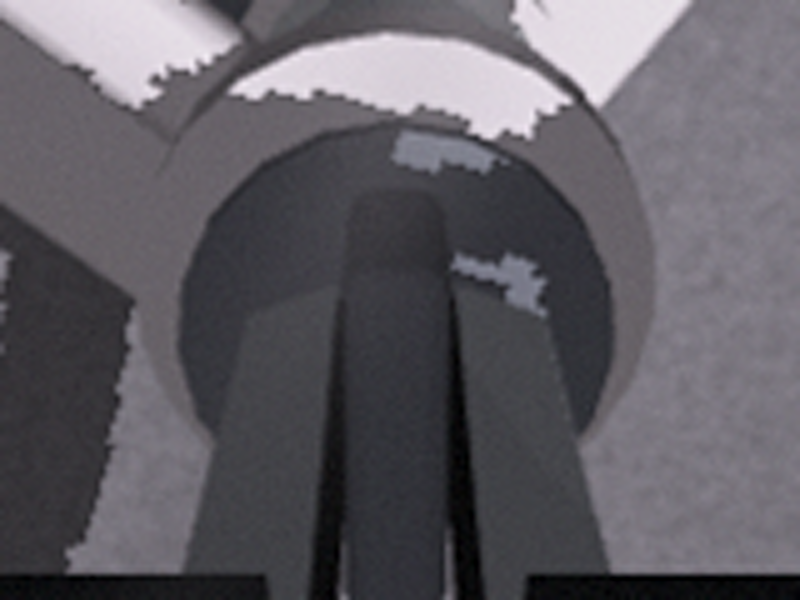

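View pics/scene6c.png

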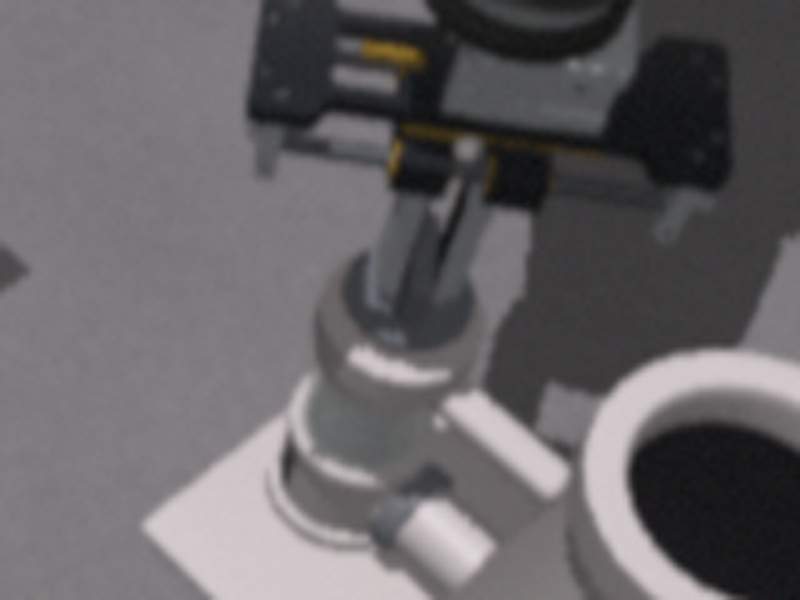

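The stem looks unchanged in the hand and the force is low, so the tang is probably entering the slot. I'll continue down.

Call:
play_rows(
  moves=[
    {"claw": 0,"linear": [0,0,1],"turn": [0,0,0]},
    {"claw": 0,"linear": [0,0,2],"turn": [0,0,0]},
    {"claw": 0,"linear": [0,0,3],"turn": [0,0,0]},
    {"claw": 0,"linear": [0,0,3],"turn": [0,0,0]},
  ],
)

```text
time_s: 13.28
ee_pos: [0.5223, 0.154, 0.1872]
eef_rot: [-3.141, 0.003, 0.327]
force: [1.8, 0.7, -1.3]
grip_width: 0.0117
```

Call:
play_rows(
  moves=[
    {"claw": 0,"linear": [0,0,1],"turn": [0,0,0]},
    {"claw": 0,"linear": [0,0,2],"turn": [0,0,0]},
    {"claw": 0,"linear": [0,0,3],"turn": [0,0,0]},
    {"claw": 0,"linear": [0,0,3],"turn": [0,0,0]},
  ],
)

```text
time_s: 13.78
ee_pos: [0.5223, 0.1541, 0.1841]
eef_rot: [-3.141, 0.003, 0.327]
force: [2.4, 1.1, -1.3]
grip_width: 0.012
```

Call:
play_rows(
  moves=[
    {"claw": 0,"linear": [0,0,1],"turn": [0,0,0]},
    {"claw": 0,"linear": [0,0,2],"turn": [0,0,0]},
    {"claw": 0,"linear": [0,0,3],"turn": [0,0,0]},
    {"claw": 0,"linear": [0,0,3],"turn": [0,0,0]},
  ],
)

```text
time_s: 14.28
ee_pos: [0.5222, 0.1541, 0.181]
eef_rot: [-3.141, 0.003, 0.327]
force: [1.8, 1.0, -1.3]
grip_width: 0.0117
```

Expected seating is at a TCP height of about 0.1795, so I'll use 0.5 mm steps.

Call:
play_rows(
  moves=[
    {"claw": 0,"linear": [0,0,0.5],"turn": [0,0,0]},
    {"claw": 0,"linear": [0,0,1],"turn": [0,0,0]},
    {"claw": 0,"linear": [0,0,1],"turn": [0,0,0]},
  ],
)

```text
time_s: 14.65
ee_pos: [0.5223, 0.1541, 0.18]
eef_rot: [-3.141, 0.003, 0.327]
force: [2.6, 2.0, -0.2]
grip_width: 0.0119
```

Call:
play_rows(
  moves=[
    {"claw": 0,"linear": [0,0,0.5],"turn": [0,0,0]},
    {"claw": 0,"linear": [0,0,0.8],"turn": [0,0,0]},
    {"claw": 0,"linear": [0,0,0.8],"turn": [0,0,0]},
  ],
)

```text
time_s: 15.02
ee_pos: [0.5223, 0.1541, 0.1795]
eef_rot: [-3.141, 0.002, 0.327]
force: [0.1, 1.5, 5.7]
grip_width: 0.0118
```

The flange met the cap with about 6 N. I'll firm up the grip and turn counter-clockwise slowly.

Call:
play_rows(
  force=45,
  moves=[
    {"claw": 0,"linear": [0,0,-0.2],"turn": [0,0,0]},
    {"claw": 0,"linear": [0,0,-0.2],"turn": [0,0,0]},
    {"claw": 0,"linear": [0,0,-0.2],"turn": [0,0,-0.03]},
    {"claw": 0,"linear": [0,0,-0.2],"turn": [0,0,-0.06]},
    {"claw": 0,"linear": [0,0,-0.2],"turn": [0,0,-0.1]},
    {"claw": 0,"linear": [0,0,-0.2],"turn": [0,0,-0.15]},
    {"claw": 0,"linear": [0,0,-0.2],"turn": [0,0,-0.2]},
    {"claw": 0,"linear": [0,0,-0.2],"turn": [0,0,-0.2]},
  ],
)

```text
time_s: 16.02
ee_pos: [0.5223, 0.1541, 0.1796]
eef_rot: [-3.14, 0.002, 0.527]
force: [2.0, 1.4, -1.2]
grip_width: 0.0115
```

```bash
python3 - <<'E'
from h import *
o=get_obs();print(o["ee_pos"],o["eef_rot"],o["force"],o["moment"])
im=vision.camera("wrist");cv2.imwrite("pics/w7.png",im)
E
```

```text
[0.52228694 0.15408046 0.17959308] [-3.14014137e+00  2.09666147e-03  5.27409472e-01] [ 2.01631186  1.35345032 -1.17252355] [ 0.45782855 -0.62507665 -0.11433088]
```

View pics/w7.png

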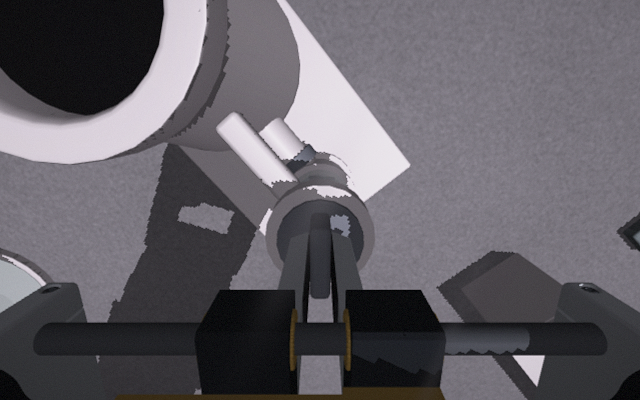

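Call:
play_rows(
  moves=[
    {"claw": 0,"linear": [0,0,0],"turn": [0,0,-0.05]},
    {"claw": 0,"linear": [0,0,0],"turn": [0,0,-0.1]},
    {"claw": 0,"linear": [0,0,0],"turn": [0,0,-0.15]},
    {"claw": 0,"linear": [0,0,0],"turn": [0,0,-0.2]},
    {"claw": 0,"linear": [0,0,0],"turn": [0,0,-0.25]},
    {"claw": 0,"linear": [0,0,0],"turn": [0,0,-0.3]},
    {"claw": 0,"linear": [0,0,0],"turn": [0,0,-0.34]},
    {"claw": 0,"linear": [0,0,0],"turn": [0,0,-0.34]},
  ],
)

```text
time_s: 17.08
ee_pos: [0.5223, 0.1541, 0.1796]
eef_rot: [-3.139, 0.001, 0.866]
force: [2.4, 2.9, 0.2]
grip_width: 0.0119
```

```bash
python3 - <<'E'
from h import *
o=get_obs();print(o["ee_pos"],o["eef_rot"],o["force"],o["moment"])
E
```

```text
[0.52228324 0.15414237 0.17956469] [-3.13948446e+00  1.43166656e-03  8.65723563e-01] [2.38287014 2.90593876 0.23802473] [ 0.45162074 -0.58650916 -0.08842639]
```

Call:
play_rows(
  moves=[
    {"claw": 0,"linear": [0,0,0],"turn": [0,0,-0.05]},
    {"claw": 0,"linear": [0,0,0],"turn": [0,0,-0.1]},
    {"claw": 0,"linear": [0,0,0],"turn": [0,0,-0.15]},
    {"claw": 0,"linear": [0,0,0],"turn": [0,0,-0.2]},
    {"claw": 0,"linear": [0,0,0],"turn": [0,0,-0.25]},
    {"claw": 0,"linear": [0,0,0],"turn": [0,0,-0.29]},
    {"claw": 0,"linear": [0,0,0],"turn": [0,0,-0.29]},
  ],
)

```text
time_s: 17.95
ee_pos: [0.5223, 0.1542, 0.1796]
eef_rot: [-3.139, 0.001, 1.154]
force: [1.6, 3.6, -0.4]
grip_width: 0.0117
```

```bash
python3 - <<'E'
from h import *
o=get_obs();print(o["ee_pos"],o["eef_rot"],o["force"],o["moment"])
im=vision.camera("wrist");cv2.imwrite("pics/w8.png",im)
E
```

```text
[0.52227966 0.15417205 0.17956115] [-3.13912130e+00  7.54826244e-04  1.15437605e+00] [ 1.56886881  3.63555162 -0.42625526] [ 0.48705274 -0.5657779  -0.110211  ]
```

View pics/w8.png

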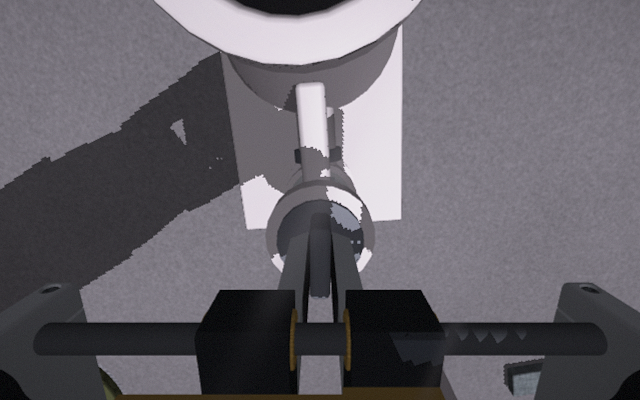

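The bridge arm still leans about 0.06 rad to the left of the bar, running from (311,85) to (318,170). I'll make the last small turns while watching the moment.

Call:
play_rows(
  moves=[
    {"claw": 0,"linear": [0,0,0],"turn": [0,0,-0.02]},
    {"claw": 0,"linear": [0,0,0],"turn": [0,0,-0.04]},
    {"claw": 0,"linear": [0,0,0],"turn": [0,0,-0.04]},
  ],
)

```text
time_s: 18.38
ee_pos: [0.5223, 0.1542, 0.1795]
eef_rot: [-3.139, 0.001, 1.194]
force: [0.3, 2.9, -0.5]
grip_width: 0.0121
```

```bash
python3 - <<'E'
from h import *
o=get_obs();print(o["ee_pos"],o["eef_rot"],o["force"],o["moment"])
E
```

```text
[0.52226986 0.1542065  0.17954871] [-3.13907823e+00  6.22783785e-04  1.19429659e+00] [ 0.28943395  2.8966118  -0.45620513] [ 0.4752493  -0.52048012 -0.15332568]
```

Call:
play_rows(
  moves=[
    {"claw": 0,"linear": [0,0,0],"turn": [0,0,-0.015]},
    {"claw": 0,"linear": [0,0,0],"turn": [0,0,-0.03]},
    {"claw": 0,"linear": [0,0,0],"turn": [0,0,-0.03]},
  ],
)

```text
time_s: 18.75
ee_pos: [0.5223, 0.1542, 0.1795]
eef_rot: [-3.139, 0.001, 1.225]
force: [1.1, 2.4, 0.1]
grip_width: 0.0121
```

```bash
python3 - <<'E'
from h import *
o=get_obs();print(o["ee_pos"],o["eef_rot"],o["force"],o["moment"])
E
```

```text
[0.52225164 0.15420069 0.17951891] [-3.13901808e+00  5.56763300e-04  1.22453224e+00] [1.12938968 2.42625762 0.13370956] [ 0.54832712 -0.51875825 -0.13985513]
```

Call:
play_rows(
  moves=[
    {"claw": 0,"linear": [0,0,0],"turn": [0,0,-0.01]},
    {"claw": 0,"linear": [0,0,0],"turn": [0,0,-0.02]},
    {"claw": 0,"linear": [0,0,0],"turn": [0,0,-0.02]},
  ],
)

```text
time_s: 19.12
ee_pos: [0.5222, 0.1542, 0.1795]
eef_rot: [-3.139, 0.001, 1.245]
force: [0.2, 2.0, 0.3]
grip_width: 0.0117
```

```bash
python3 - <<'E'
from h import *
o=get_obs();print(o["ee_pos"],o["eef_rot"],o["force"],o["moment"])
E
```

```text
[0.52223438 0.15422141 0.17953352] [-3.13898563e+00  5.13370068e-04  1.24474950e+00] [0.24920656 2.0191737  0.25397478] [ 0.54584955 -0.45744433 -0.20710809]
```

Call:
play_rows(
  moves=[
    {"claw": 0,"linear": [0,0,0],"turn": [0,0,-0.01]},
    {"claw": 0,"linear": [0,0,0],"turn": [0,0,-0.02]},
    {"claw": 0,"linear": [0,0,0],"turn": [0,0,-0.02]},
  ],
)

```text
time_s: 19.5
ee_pos: [0.5222, 0.1542, 0.1795]
eef_rot: [-3.139, 0.0, 1.265]
force: [1.7, 3.5, -1.2]
grip_width: 0.0117
```

```bash
python3 - <<'E'
from h import *
o=get_obs();print(o["ee_pos"],o["eef_rot"],o["force"],o["moment"])
im=vision.camera("wrist");cv2.imwrite("pics/w9.png",im)
E
```

```text
[0.52223809 0.15421153 0.17954604] [-3.13900664e+00  4.60867747e-04  1.26501355e+00] [ 1.67905171  3.4621936  -1.24006979] [ 0.49227323 -0.44627044 -0.14351363]
```

View pics/w9.png

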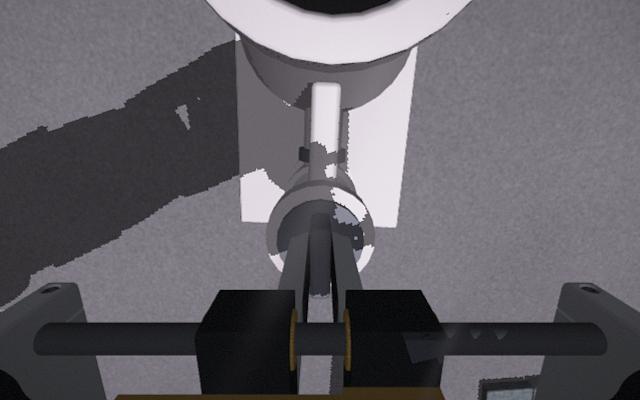

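The bar is now just past in line (about 0.04 rad), which takes up the slot play, and the moment stays light. I'll release it and rise.

Call:
play_rows(
  moves=[
    {"claw": 0.4,"linear": [0,0,0],"turn": [0,0,0]},
    {"claw": 0.4,"linear": [0,0,0],"turn": [0,0,0]},
    {"claw": 0.4,"linear": [0,0,0],"turn": [0,0,0]},
    {"claw": 0.4,"linear": [0,0,0],"turn": [0,0,0]},
    {"claw": 0.4,"linear": [0,0,-15],"turn": [0,0,0]},
    {"claw": 0.4,"linear": [0,0,-45],"turn": [0,0,0]},
    {"claw": 0.4,"linear": [-30,0,-75],"turn": [0,0,0]},
    {"claw": 0.4,"linear": [-60,0,-80],"turn": [0,0,0]},
  ],
)

```text
time_s: 20.55
ee_pos: [0.5047, 0.0965, 0.2627]
eef_rot: [3.14, -0.001, 1.265]
force: [0.2, 0.2, -0.4]
grip_width: 0.0376
```

Call:
play_rows(
  moves=[
    {"claw": 0.4,"linear": [-22,0,0],"turn": [0,0,0]},
    {"claw": 0.4,"linear": [-22,0,0],"turn": [0,0,0]},
    {"claw": 0.4,"linear": [-22,0,0],"turn": [0,0,0]},
  ],
)

```text
time_s: 20.92
ee_pos: [0.4983, 0.076, 0.2631]
eef_rot: [3.14, -0.001, 1.266]
force: [-0.3, 0.4, 0.4]
grip_width: 0.0373
```

```bash
python3 - <<'E'
from h import *
import pickle
o=get_obs();im=vision.camera("wrist");cv2.imwrite("pics/w10.png",im);pickle.dump(o,open("o3.pkl","wb"))
print(o["ee_pos"],o["eef_rot"],o["force"])
u=proj("wrist",[.523,.154,.173],o).astype(int);print(u)
c=im[max(0,u[1]-110):u[1]+70,max(0,u[0]-90):u[0]+90];cv2.imwrite("pics/w10c.png",cv2.resize(c,None,fx=3.3,fy=3.3,interpolation=cv2.INTER_CUBIC))
im=vision.camera("scene");cv2.imwrite("pics/s10.png",im)
u=proj("scene",[.523,.154,.17],o).astype(int)
cv2.imwrite("pics/s10c.png",cv2.resize(im[u[1]-60:u[1]+60,u[0]-80:u[0]+80],None,fx=5,fy=5,interpolation=cv2.INTER_CUBIC))
E
```

```text
[0.49830318 0.07595848 0.26306784] [ 3.14003675e+00 -1.42565569e-03  1.26554719e+00] [-0.27321455  0.4397719   0.40149988]
[320 112]
```

View pics/w10c.png

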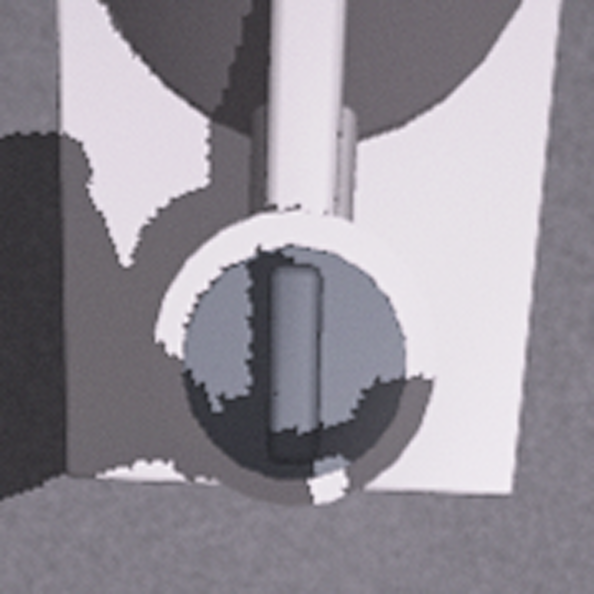

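View pics/s10c.png

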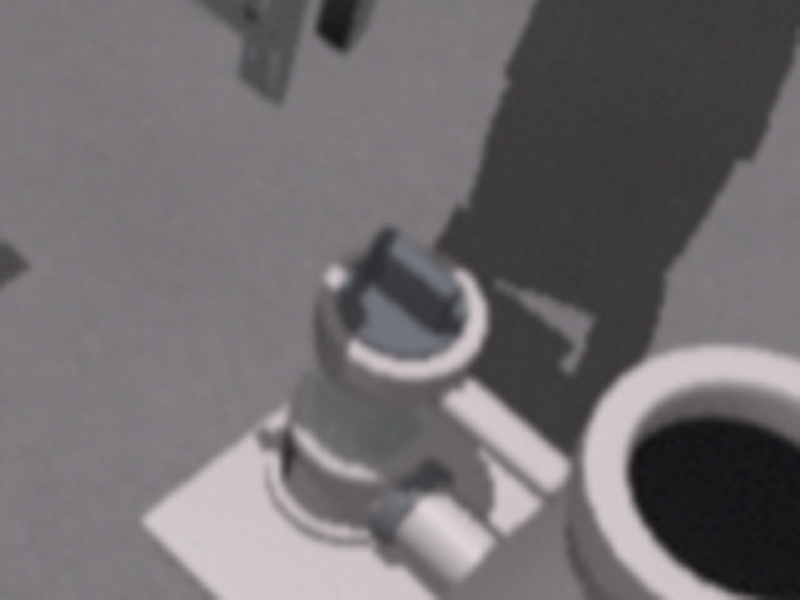

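The bar lies in line with the arm to within about 0.04 rad and the flange is flat on the cap. I'll check the other parts, then hand in.

```bash
python3 - <<'E'
from station import vision,hand_in
import cv2,numpy as np
im=vision.camera("top");a=cv2.imread("pics/top0.png")
for n,(x0,x1,y0,y1) in {"plug+screw":(366,440,230,280),"brush":(365,400,90,180)}.items():
    print(n,np.abs(im[y0:y1,x0:x1].astype(int)-a[y0:y1,x0:x1]).mean())
print(hand_in())
E
```

```text
plug+screw 8.944414414414414
brush 7.747195767195767
the job is handed in; nothing more can be done
None
```

The stem is seated in the tower, the gate has been turned open and released, and the job is handed in at about 21 s on the robot's clock, out of 67 s. The hand-in reports no verdict.

**What I did:**
- I took the stem from the rack hole nearest the skimmer and lowered it through the cap. Its bar already matched the slot angle seen by the wrist camera (about 0.33 rad), so the tang dropped in without searching.
- The flange met the cap with about 6 N. I then turned it counter-clockwise by about 0.94 rad, with a turning moment of 0.1–0.2 N m, and let go.

**Last checks:**
- **Seating:** the hand was at 0.1795 m when the flange met the cap, which is the height I expected. The scene view shows the flange flat on the cap. A rough size check in the wrist picture put the flange top at 0.178 m against the expected 0.173 m, which is too coarse to settle it alone.
- **Alignment:** the bar is at about 1.26 rad and the bridge arm at about 1.22–1.23, so roughly 0.04 rad past in line; the limit is 0.15.
- **Stop:** I felt no clear rise in moment at the open stop, so I judged "fully open" from the bar's angle and the slot play.
- **Hand:** it is open and well clear of everything.
- **Other parts:** the picture comparison was not conclusive. The average differences were 8–9 grey levels, which I put down to noise or lighting but did not view or test. An earlier wrist picture, taken after the lift, showed the drain plug, air screw and brush in place, and nothing went near them after that.

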